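Make up the changeover kits for two pad printers

ROBOT

A 6-joint arm with a two-finger parallel gripper is mounted at the origin on the work surface. World frame = base frame: x ahead of the robot, y to its left, z up, the work surface at z = 0. Lengths are in mm, angles in rad, forces in N, time in s.
With the tool pointing down it reaches from about 275 to 750 mm from the base axis. Payload 10.2 kg.
Tool frame: the origin (TCP) lies at the centre of the arm's flange, where the gripper is bolted on; the fingertips stand 173 mm ahead of it and the grasp point (between the pads) lies 155 mm ahead of it; z points along the fingers, y is the line along which they close (so a half turn about z gives the same grasp; the last joint's range is limited). The gripper opens to 85 mm and grips with 20 to 120 N. Pads are 22 mm wide; open, the fingers measure 114 mm over their backs; the gripper's body (76 mm by 85 mm) begins 54 mm behind the grasp point. The pads swing forward as they close: fully open they stand 13 mm farther back than shut.
Start: joints at [1.015, 0.313, 1.498, -0, 1.331, -0.223], TCP at [171.526, 496.197, 404.694] pointing down, gripper open.
Joint ranges: [-2.94, 2.94], [-0.97, 2.17], [0.19, 2.56], [-1.23, 4.37], [0.02, 3.11], [-2.88, 2.88]. Speed limits (rad/s): [2.39, 2.39, 3.01, 3.14, 3.14, 3.14].

INTERFACE

Orientations are given as a unit quaternion [w, x, y, z].
In Python, from rig import status, capture, camera_info, ticket gives the robot as it stands.
- The arm moves only by the shell command python3 -m crank 'ROWS' [FORCE]. ROWS is JSON, a list of rows, each a list of 7 numbers: the shift along the tool's x, y, z as a fraction of full scale, then the turn, a rotation vector about the tool's x, y, z as a fraction of full scale, then the closure, from 0 (fully open) to 1 (shut). A call has 1 to 12 rows; each row is the pose to reach, as a shift and turn from the pose commanded when the call began, along the tool's axes at that moment; what a row does not reach only later rows make up. Full scale, the value 1, is 0.1 m for a shift and 45 degrees for a turn. A row lasts 1/10 s, in which the tool goes at most 50 mm and 8.59 degrees, less where a joint would pass 70% of its speed; a pose out of reach is approached as far as the arm can. A call with a number of a shift or a turn outside -1 to 1 is refused whole. A call with a gripper value outside its range is refused whole. The fingers move at their own pace and stop on an object; FORCE is the grip in N (left out, the last holds). Time passes only in rows, so rows that repeat a pose let the fingers close. It gives the time, the measured TCP pose, the force, the opening and the grip force at its end, in the units of the state.
- status.sense(): the state, without advancing time (a new reading comes with each control period).
- capture(name): name is "scene" or "top" or "wrist"; returns (picture, depth): 400x640x3 uint8, red, green, blue; 400x640 float32, mm along the optical axis (not along the pixel's ray), 0 where there is no reading.
- camera_info(name): a dict with "K" (3x3 intrinsics, pixels), "camera_from_world" (4x4, takes a point from world to camera coordinates). Camera axes: x right, y up, looking along -z (the intrinsics and any distortion apply to the point x, -y, -z); pixel columns grow to the right and rows downward; lengths in mm; the calibration is good to about 2 mm. A picture is of the moment at which its call begins: read the wrist's pose just before it. camera_info takes no time and is no camera call; for the wrist camera it gives the pose at the moment of the call.
- ticket.finish_job(): hands the job in; it is judged then, once.
The state is a dict: "time_s": time; "joints": joint angles; "dq": joint speeds; "tau": joint torques, N m; "eef_pos": TCP position; "ee_rot": TCP orientation; "force": force on the tool from outside, world axes, zero at the start; "wrist_torque": the same for the moment, N m; "grip_width": opening from 0.0 (shut) to 1.0 (fully open); "grip_force": force on a finger pad.
Only numpy, scipy, OpenCV 4.12 (cv2) and the standard library are available. Lean on these libraries where they do the work, as an engineer would, in place of code of your own. Each camera call takes 0.05 s, during which the arm holds its last target. There are 200 camera calls.

TASK

Make up the two changeover kits from the stock on the bench: the round pad and the red ink in the green tray; the long pad, the blue ink and the part nest in the white tray. One thing to a bay, any bay of its tray, each standing upright and flat on the bay's floor. Keep everything upright throughout, set things down rather than dropping them, and leave the yellow ink and the square pad where they stand.

Things in the scene. Friction and masses are not known exactly. Their poses are not given: they have to be found in the camera images.
- tray_green: green plastic kit tray, fixed, empty at the start: 274 x 112 mm outside, 12 mm high, floor and walls 4 mm thick. Two cross walls, 11 mm high, make three equal bays in a row, each 86 mm along by 104 mm across inside. Origin at the centre of its underside, x along its length, z up: bay centres at x = -90, 0, +90 mm, y = 0; their floor at z = 4 mm.
- tray_white: white plastic kit tray, fixed, empty at the start: 274 x 112 mm outside, 12 mm high, floor and walls 4 mm thick. Two cross walls, 11 mm high, make three equal bays in a row, each 86 mm along by 104 mm across inside. Origin at the centre of its underside, x along its length, z up: bay centres at x = -90, 0, +90 mm, y = 0; their floor at z = 4 mm.
- pad_round: round printing pad: plywood mounting block 52 x 52 mm, 20 mm thick (take hold of this); on it a brick-pink round silicone dome, diameter 49 mm, its top 56 mm above the table. Origin at the centre of the block's underside, z up (printing face up), x and y along the block's sides. About 0.08 to 0.18 kg.
- pad_long: long printing pad: plywood mounting block 84 x 44 mm, 20 mm thick (take hold of this); on it a brick-pink roof-shaped silicone ridge 76 x 36 mm, its top 51 mm above the table. Origin at the centre of the block's underside, z up (printing face up), x along the 84 mm side, y along the 44 mm side. About 0.08 to 0.18 kg.
- pad_square: square printing pad, not needed: plywood mounting block 52 x 52 mm, 20 mm thick; on it an off-white four-sided silicone pyramid 45 x 45 mm, its point 54 mm above the table. Origin at the centre of the block's underside, z up (printing face up), x and y along the block's sides. About 0.08 to 0.18 kg.
- ink_red: ink tin with a red lid and a red band round its plain steel side: upright cylinder of diameter 54 mm, 62 mm high (60 mm tin, 2 mm raised lid of diameter 49 mm); 0.14 to 0.28 kg. Origin at the centre of its underside, z up; its yaw means nothing.
- ink_blue: ink tin with a blue lid and a blue band round its plain steel side: upright cylinder of diameter 54 mm, 62 mm high (60 mm tin, 2 mm raised lid of diameter 49 mm); 0.14 to 0.28 kg. Origin at the centre of its underside, z up; its yaw means nothing.
- ink_yellow: not needed: ink tin with a yellow lid and a yellow band round its plain steel side: upright cylinder of diameter 54 mm, 62 mm high (60 mm tin, 2 mm raised lid of diameter 49 mm); 0.14 to 0.28 kg. Origin at the centre of its underside, z up; its yaw means nothing.
- nest: part nest: aluminium foot plate 80 x 46 mm, 10 mm thick, carrying a white plastic block 64 x 46 mm with two round, black-bottomed pockets of diameter 25 mm side by side; 24 mm high in all, 0.11 to 0.23 kg. Origin at the centre of its underside, z up, x along the 80 mm side, y along the 46 mm side (both plates are 46 mm wide there).
Things that resemble listed ones, but are neither listed nor needed, are in the scene too. Of the things that look like the ink_blue, the smaller one is meant.

How it is judged:
By the outcome, as a careful person would: the job done as asked, in the order asked, and still so for the second after the job is handed in, with the robot touching nothing.
It also fails if it takes over 120 s, if anything falls off the work surface, if the arm or the gripper's body presses on something with over 40 N, if the wrist force passes 120 N, or if a joint passes its speed limit or range.

## Working session

There is one attempt and no reset: what is moved stays moved. The work goes in short steps, Python scripts to look and compute and a shell command to move; the robot and the scene stay as the last step left them, time stands still between calls to the robot, and variables do not carry over. Pictures are saved under pics/ and viewed, at most 14 in all, crops included, and the job is handed in when it is done.

```bash
ls; mkdir -p pics; python3 - <<'E'
from rig import status,capture,camera_info
import cv2,numpy as np
print(status.sense())
for n in("top","scene"):
    p,d=capture(n);cv2.imwrite(f"pics/{n}0.png",p[:,:,::-1]);np.save(n+"0.npy",d)
    print(n,camera_info(n))
E
```

```text
pics
{'time_s': 0.0, 'joints': array([ 1.01458574e+00,  3.13451959e-01,  1.49839596e+00,  1.27215301e-05,
        1.33097653e+00, -2.23410948e-01]), 'dq': array([-0.00139828,  0.00085233,  0.00040463, -0.00078206, -0.00039199,
       -0.0007669 ]), 'tau': array([-6.36064324e-04, -4.12246764e+01, -2.59750164e+01, -2.02876859e-04,
        3.94647679e-03, -1.56751838e-05]), 'eef_pos': array([171.5137547 , 496.16497079, 404.14941156]), 'ee_rot': array([-2.39764373e-04,  1.65634441e-01,  9.86187027e-01, -5.67347626e-04]), 'force': array([-0.16961699, -0.3905663 ,  0.47448345]), 'wrist_torque': array([-0.03230935, -0.00278966, -0.01283259]), 'grip_force': 0.0, 'grip_width': 0.9998629951352551}
top {'K': array([[420.2376548 ,   0.        , 318.02613494],
       [  0.        , 420.2376548 , 200.72160661],
       [  0.        ,   0.        ,   1.        ]]), 'camera_from_world': array([[ 8.05509989e-03, -9.99949335e-01,  6.03675453e-03,
        -1.98268067e+00],
       [ 9.86768022e-01,  8.92627273e-03,  1.61892536e-01,
        -5.75258835e+02],
       [-1.61938219e-01,  4.65281577e-03,  9.86789929e-01,
        -8.78751614e+02],
       [ 0.00000000e+00,  0.00000000e+00,  0.00000000e+00,
         1.00000000e+00]])}
scene {'K': array([[388.22196242,   0.        , 315.3198609 ],
       [  0.        , 388.22196242, 197.4234966 ],
       [  0.        ,   0.        ,   1.        ]]), 'camera_from_world': array([[-8.78598776e-01,  4.77394963e-01,  1.25793527e-02,
         4.91167436e+02],
       [-3.43884764e-01, -6.50724694e-01,  6.76979055e-01,
         1.76107335e+02],
       [ 3.31372086e-01,  5.90467122e-01,  7.35894774e-01,
        -1.26658489e+03],
       [ 0.00000000e+00,  0.00000000e+00,  0.00000000e+00,
         1.00000000e+00]])}
```

View pics/top0.png

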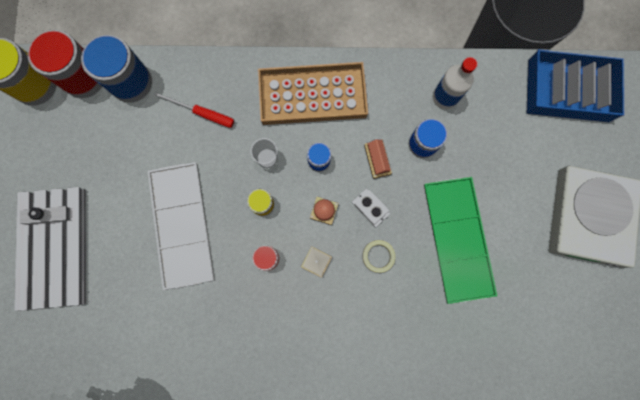

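View pics/scene0.png

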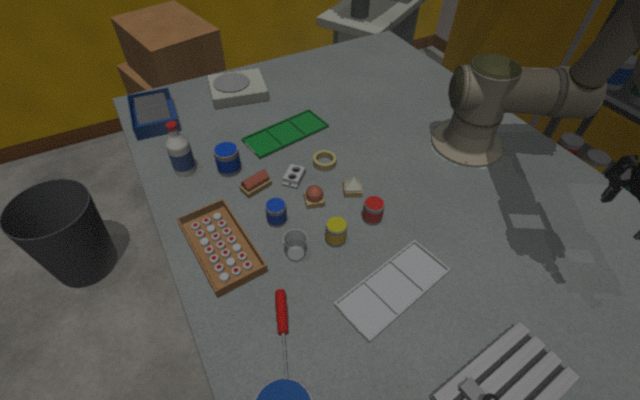

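The top view shows: blue small tin (319,157), larger blue tin (428,138), big blue can (115,68) and a blue bottle (452,88). Red tin (265,259) against the big red can (62,62); yellow tin (260,202). Round pad (323,210), square pad (317,262), long pad (377,158), nest (371,207). White tray (181,226) against the white scale (605,215) and the slatted rack (48,248); green tray (460,240). I choose the small blue tin at (319,157) and check it in the crop.

```bash
cat > h.py <<'E'
import numpy as np,cv2
from rig import status,capture,camera_info
def unproj(uv,K,T,z=None,d=None):
    """world point of pixels, on plane z or at depth d"""
    uv=np.atleast_2d(uv).astype(float)
    r=np.c_[(uv[:,0]-K[0,2])/K[0,0],-(uv[:,1]-K[1,2])/K[1,1],-np.ones(len(uv))]
    R,t=T[:3,:3],T[:3,3]; c=-R.T@t; w=r@R
    s=(z-c[2])/w[:,2] if d is None else np.asarray(d)
    return c+w*s[:,None]
def cloud(d,K,T):
    v,u=np.mgrid[:d.shape[0],:d.shape[1]]
    W=unproj(np.c_[u.ravel(),v.ravel()],K,T,d=d.ravel()).reshape(*d.shape,3)
    W[d==0]=np.nan
    return W
def rect(xy):
    (c,(w,h),a)=cv2.minAreaRect(xy.astype(np.float32))
    if w<h: w,h,a=h,w,a+90
    return np.round([*c,w,h,(a+90)%180-90],1)
E
python3 - <<'E'
from h import *
i=camera_info("top");K,T=i["K"],i["camera_from_world"]
p=cv2.imread("pics/top0.png");d=np.load("top0.npy");W=cloud(d,K,T)
Z=W[...,2];print("table z",np.nanmedian(Z[300:380,300:600]))
tab=(np.nan_to_num(Z)>6).astype(np.uint8)
n,l,s,c=cv2.connectedComponentsWithStats(tab)
for k in range(1,n):
    if s[k,4]<60 : continue
    m=l==k;P=W[m];zt=np.percentile(P[:,2],95);top=P[P[:,2]>zt-4]
    if np.abs(P[:,:2]).max()>900: continue
    print(np.round(c[k]),s[k,4],"ztop %.0f"%zt,"topc",np.round(top[:,:2].mean(0)),"rect",rect(P[:,:2]))
cv2.imwrite("pics/crop0.png",cv2.resize(p[110:310,140:500],None,fx=2.2,fy=2.2,interpolation=cv2.INTER_CUBIC))
E
```

```text
table z -0.11084306362562302
[455.  84.] 1363 ztop 170 topc [ 839. -301.] rect [ 835.9 -298.8   64.1   56.5   51. ]
[337.  80.] 71 ztop 18 topc [873. -39.] rect [874.6 -38.5  23.4  20.   41.5]
[350.  86.] 165 ztop 18 topc [862. -70.] rect [860.6 -70.7  53.2  26.    5.5]
[299.  83.] 77 ztop 18 topc [866.  50.] rect [8.703e+02 5.080e+01 2.860e+01 1.960e+01 8.000e-01]
[324.  81.] 73 ztop 18 topc [871.  -9.] rect [872.1 -11.4  23.9  21.4 -60.5]
[287.  84.] 77 ztop 18 topc [865.  80.] rect [867.2  79.5  28.1  19.6   1.7]
[312.  88.] 144 ztop 18 topc [853.  19.] rect [854.1  19.9  50.4  22.7   4.9]
[275.  91.] 156 ztop 18 topc [848. 108.] rect [8.479e+02 1.087e+02 5.610e+01 2.220e+01 6.000e-01]
[325.  93.] 75 ztop 18 topc [842. -11.] rect [844.  -10.7  26.4  25.7 -89.8]
[338.  92.] 73 ztop 18 topc [843. -42.] rect [844.8 -42.9  23.4  20.1 -34.3]
[288. 101.] 155 ztop 19 topc [819.  76.] rect [821.9  75.7  54.5  22.7   5.5]
[300.  95.] 79 ztop 18 topc [837.  47.] rect [836.6  48.   24.   21.8 -88.3]
[207. 113.] 557 ztop 26 topc [781. 250.] rect [799.6 297.1 200.3  25.7  68.6]
[339. 104.] 75 
[... 834 characters left out ...]
568. -625.] rect [ 549.1 -620.6  202.1  173.4  -11.7]
[461. 240.] 1101 ztop 14 topc [ 495. -322.] rect [ 498.5 -319.6  277.5  114.3    9.1]
[ 50. 249.] 8047 ztop 46 topc [539. 600.] rect [470.7 596.4 260.9 142.    5.6]
[261. 202.] 561 ztop 64 topc [573. 130.] rect [572.4 128.9  52.6  52.2   3.1]
[371. 207.] 738 ztop 26 topc [ 566. -119.] rect [ 567.4 -118.2   80.    47.4   42.6]
[324. 210.] 532 ztop 55 topc [559. -11.] rect [559.2 -11.2  53.   51.9 -16.8]
[379. 256.] 447 ztop 27 topc [ 456. -134.] rect [ 456.7 -133.4   70.9   70.5   88.9]
[266. 258.] 557 ztop 64 topc [451. 115.] rect [450.2 114.3  53.   52.8 -89.7]
[316. 261.] 558 ztop 50 topc [444.   6.] rect [444.    5.3  51.8  51.3  64. ]
```

View pics/crop0.png

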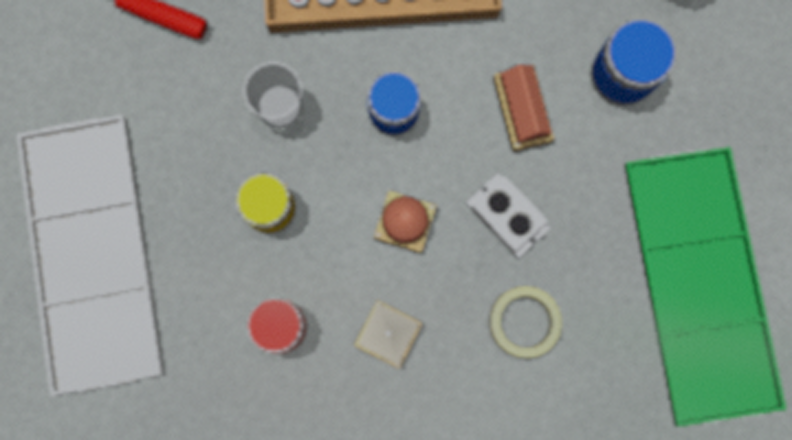

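The crop shows the small blue tin (393,102), well clear of the larger one (640,52); red (275,325), round pad (405,220), long pad (523,107) and nest (508,215) match the descriptions. Sizes measured from depth agree with those given (54, 84x44, 80x47, 52, trays 277x114), so the choice stands. Next is a planner that prints the distances in tool axes.

```bash
cat > plan.py <<'E'
# usage: plan.py x,y,z,psi ; ... (world target mm, heading of tool y in deg): prints per-call shift/turn fractions
import sys,numpy as np
from rig import status
s=status.sense(); w,a,b,c=s["ee_rot"]
psi=np.degrees(np.arctan2(1-2*(a*a+c*c),2*(a*b-w*c)))
p=np.array(s["eef_pos"])
if len(sys.argv)>2: psi=float(sys.argv[2])
print("now",p.round(1),"psi %.1f"%psi,"grip",round(s["grip_width"]*85,1),"t",s["time_s"])
for wp in sys.argv[1].split(";"):
    x,y,z,q=map(float,wp.split(",")); n=0
    while n<9:
        d=np.array([x,y,z])-p; r=np.radians(psi)
        X=np.array([-np.sin(r),np.cos(r),0]);Y=np.array([np.cos(r),np.sin(r),0])
        sh=np.array([d@X,d@Y,-d[2]])/100; dq=(psi-q+180)%360-180; tu=dq/45
        m=max(1,np.abs(sh).max(),abs(tu)); k=int(np.ceil(m-.005)); 
        if n and max(np.abs(sh).max(),abs(tu))<.006: break
        sh=(sh/k).round(2);tu=round(tu/k,2)
        print("  call",sh,"turn",tu,"dist %.0f"%(100*np.linalg.norm(sh)))
        p=p+100*(sh[0]*X+sh[1]*Y);p[2]-=100*sh[2];psi-=45*tu;n+=1
    print(wp,"->",p.round(1),round(psi,1))
E
python3 plan.py "559,-11,300,73.2;559,-11,179,73.2"
```

```text
now [171.5 496.2 404.2] psi 70.9 grip 84.6 t 0.1
  call [-0.89 -0.59  0.17] turn -0.01 dist 108
  call [-0.88 -0.59  0.17] turn -0.01 dist 107
  call [-0.88 -0.6   0.18] turn -0.01 dist 108
  call [-0.87 -0.61  0.17] turn -0.01 dist 108
  call [-0.87 -0.62  0.18] turn -0.01 dist 108
  call [-0.86 -0.62  0.17] turn -0.0 dist 107
559,-11,300,73.2 -> [559.2 -11.  300.2] 73.2
  call [ 0.   -0.    0.61] turn -0.0 dist 61
  call [ 0.  -0.   0.6] turn -0.0 dist 60
559,-11,179,73.2 -> [559.2 -11.  179.2] 73.2
```

```bash

python3 -m crank '[[-0.45,-0.3,0.08,0,0,0,0],[-0.89,-0.59,0.17,0,0,-0.01,0],[-0.89,-0.59,0.17,0,0,-0.01,0]]' 30
python3 -m crank '[[-0.44,-0.3,0.08,0,0,0,0],[-0.88,-0.59,0.17,0,0,-0.01,0],[-0.88,-0.59,0.17,0,0,-0.01,0]]' >/dev/null
python3 -m crank '[[-0.44,-0.3,0.09,0,0,0,0],[-0.88,-0.6,0.18,0,0,-0.01,0],[-0.88,-0.6,0.18,0,0,-0.01,0]]' >/dev/null
python3 -m crank '[[-0.44,-0.3,0.09,0,0,0,0],[-0.87,-0.61,0.17,0,0,-0.01,0],[-0.87,-0.61,0.17,0,0,-0.01,0]]' >/dev/null
python3 -m crank '[[-0.44,-0.3,0.09,0,0,0,0],[-0.87,-0.62,0.18,0,0,-0.01,0],[-0.87,-0.62,0.18,0,0,-0.01,0]]' >/dev/null
python3 -m crank '[[-0.44,-0.3,0.09,0,0,0,0],[-0.86,-0.62,0.17,0,0,0,0],[-0.86,-0.62,0.17,0,0,0,0],[-0.86,-0.62,0.17,0,0,0,0],[-0.86,-0.62,0.17,0,0,0,0]]'
python3 plan.py "559,-11,179,73.2"; python3 - <<'E'
from h import *
p,d=capture("wrist");i=camera_info("wrist");K,T=i["K"],i["camera_from_world"]
cv2.imwrite("pics/w1.png",p[:,:,::-1]);W=cloud(d,K,T);Z=np.nan_to_num(W[...,2])
n,l,s,c=cv2.connectedComponentsWithStats(((Z>6)&(Z<90)).astype(np.uint8))
for k in range(1,n):
    if s[k,4]>1500: P=W[l==k];print(c[k].round(),s[k,4],np.percentile(P[:,2],98).round(),rect(P[:,:2]))
E
```

```text
time_s: 0.4
eef_pos: [238.1, 408.8, 386.7]
ee_rot: [-0.0, 0.163, 0.987, -0.001]
force: [-0.6, 0.0, 0.2]
grip_width: 0.998
grip_force: 0.0
time_s: 2.1
eef_pos: [558.7, -9.1, 300.9]
ee_rot: [-0.0, 0.146, 0.989, 0.0]
force: [0.3, 0.3, -0.1]
grip_width: 0.995
grip_force: 0.0
now [558.7  -9.1 300.9] psi 73.3 grip 84.6 t 2.1
  call [-0.   -0.01  0.61] turn 0.0 dist 61
  call [-0.01 -0.01  0.61] turn 0.0 dist 61
559,-11,179,73.2 -> [559.1 -11.3 178.9] 73.3
[296.  39.] 6105 53.0 [443.6   7.4  52.1  51.9  63.7]
[461.  17.] 3582 64.0 [465.  108.8  52.   21.4  60.7]
[117. 115.] 6107 27.0 [ 457.  -130.9   71.9   71.3  -64.8]
[522. 171.] 7928 64.0 [572.  131.1  53.6  53.  -39. ]
[321. 198.] 4589 56.0 [558.3  -8.8  52.   51.7  72.9]
[198. 240.] 5330 26.0 [ 567.1 -116.3   80.2   47.6   42.9]
[ 46. 267.] 1870 13.0 [ 558.6 -269.7  139.6   40.9    9.2]
[530. 300.] 6099 66.0 [680.9 125.5  57.3  56.7  20.6]
[377. 333.] 5332 63.0 [676.1   4.7  54.1  50.8  51.5]
[236. 354.] 3158 47.0 [ 677.9 -120.8   83.2   19.6   13.5]
```

View pics/w1.png

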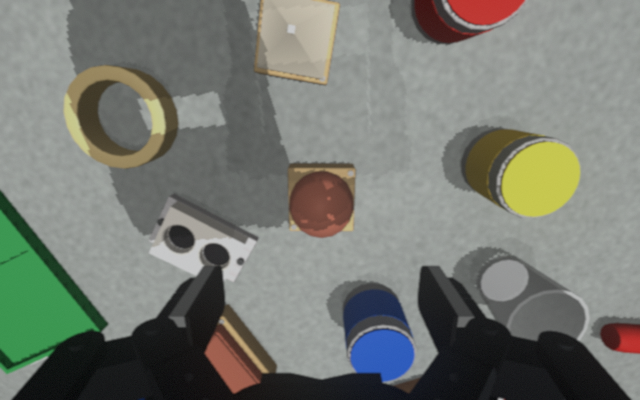

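The wrist picture shows the round pad square between the fingers, at (321,198). Wrist and top positions agree within 2 mm. Descending to grip.

```bash

python3 -m crank '[[0,0,0.3,0,0,0,0],[0,0,0.6,0,0,0,0],[0,0,0.9,0,0,0,0]]' >/dev/null
python3 -m crank '[[0,0,0.15,0,0,0,0],[0,0,0.25,0,0,0,0],[0,0,0.31,0,0,0,0],[0,0,0.31,0,0,0,0],[0,0,0.31,0,0,0,0]]'
python3 -m crank '[[0,0,0,0,0,0,1],[0,0,0,0,0,0,1],[0,0,0,0,0,0,1],[0,0,0,0,0,0,1],[0,0,0,0,0,0,1],[0,0,0,0,0,0,1],[0,0,0,0,0,0,1],[0,0,0,0,0,0,1]]' 35
python3 -m crank '[[0,0,-0.1,0,0,0,1],[0,0,-0.3,0,0,0,1],[0,0,-0.6,0,0,0,1],[0,0,-0.9,0,0,0,1],[0,0,-0.9,0,0,0,1]]'
python3 - <<'E'
from h import *
p,d=capture("wrist");cv2.imwrite("pics/w2.png",p[:,:,::-1])
E
python3 plan.py "587,-304,272,99.1;587,-304,184,99.1"
```

```text
time_s: 2.95
eef_pos: [559.4, -10.7, 180.5]
ee_rot: [0.001, 0.146, 0.989, -0.0]
force: [-0.2, -0.2, -0.4]
grip_width: 0.997
grip_force: 0.0
time_s: 3.75
eef_pos: [559.4, -11.0, 180.4]
ee_rot: [0.0, 0.146, 0.989, -0.0]
force: [-1.8, 0.4, 5.5]
grip_width: 0.598
grip_force: 37.2
time_s: 4.25
eef_pos: [559.9, -11.0, 274.0]
ee_rot: [0.004, 0.146, 0.989, -0.0]
force: [0.4, -0.0, -2.1]
grip_width: 0.594
grip_force: 36.9
now [559.4 -11.  271.6] psi 73.2 grip 50.8 t 4.3
  call [-0.37 -0.91 -0.  ] turn -0.19 dist 98
  call [-0.23 -0.95 -0.  ] turn -0.19 dist 98
  call [-0.09 -0.98 -0.  ] turn -0.2 dist 98
587,-304,272,99.1 -> [ 587.  -304.1  271.6] 99.3
  call [0.   0.   0.88] turn 0.0 dist 88
587,-304,184,99.1 -> [ 587.  -304.1  183.6] 99.3
```

View pics/w2.png

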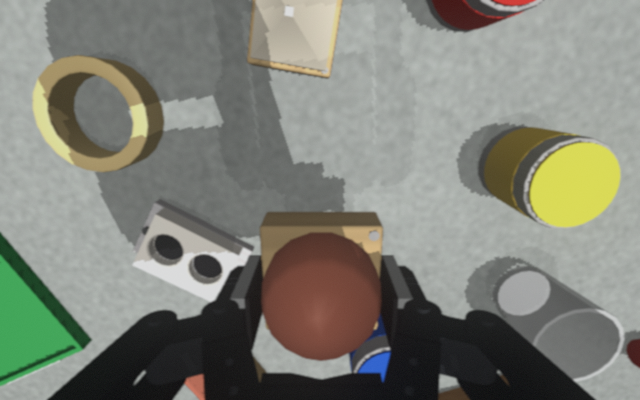

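The pad is held square and level in the fingers, at (322,270). Carrying it to the green tray's far bay.

```bash

python3 -m crank '[[-0.08,-0.2,0,0,0,-0.04,1],[-0.2,-0.5,0,0,0,-0.1,1],[-0.3,-0.75,0,0,0,-0.15,1],[-0.37,-0.91,0,0,0,-0.19,1]]' >/dev/null
python3 -m crank '[[-0.06,-0.25,0,0,0,-0.05,1],[-0.12,-0.5,0,0,0,-0.1,1],[-0.18,-0.75,0,0,0,-0.15,1],[-0.23,-0.95,0,0,0,-0.19,1]]' >/dev/null
python3 -m crank '[[-0.03,-0.25,0,0,0,-0.05,1],[-0.06,-0.5,0,0,0,-0.1,1],[-0.08,-0.75,0,0,0,-0.15,1],[-0.09,-0.9,0,0,0,-0.19,1],[-0.09,-0.98,0,0,0,-0.2,1],[-0.09,-0.98,0,0,0,-0.2,1]]'
python3 -m crank '[[0,0,0.2,0,0,0,1],[0,0,0.4,0,0,0,1],[0,0,0.6,0,0,0,1],[0,0,0.72,0,0,0,1],[0,0,0.76,0,0,0,1],[0,0,0.76,0,0,0,1],[0,0,0.76,0,0,0,1]]'
python3 - <<'E'
from h import *
p,d=capture("wrist");cv2.imwrite("pics/w3.png",p[:,:,::-1])
i=camera_info("wrist");W=cloud(d,i["K"],i["camera_from_world"])
P=W[(p[...,1]>1.5*p[...,0])&(p[...,1]>60)];P=P[~np.isnan(P[:,0])];print(rect(P[:,:2]),np.percentile(P[:,2],[10,50,95]))
E
```

```text
time_s: 5.7
eef_pos: [586.6, -304.6, 268.6]
ee_rot: [-0.001, -0.08, 0.997, 0.001]
force: [-0.9, -0.4, -1.8]
grip_width: 0.596
grip_force: 36.9
time_s: 6.4
eef_pos: [587.1, -304.0, 194.7]
ee_rot: [0.001, -0.081, 0.997, -0.001]
force: [0.4, -0.2, -0.3]
grip_width: 0.598
grip_force: 36.9
[ 552.4 -306.4  164.1  116.9    9.1] [ 3.63837073  4.56817648 12.34986964]
```

View pics/w3.png

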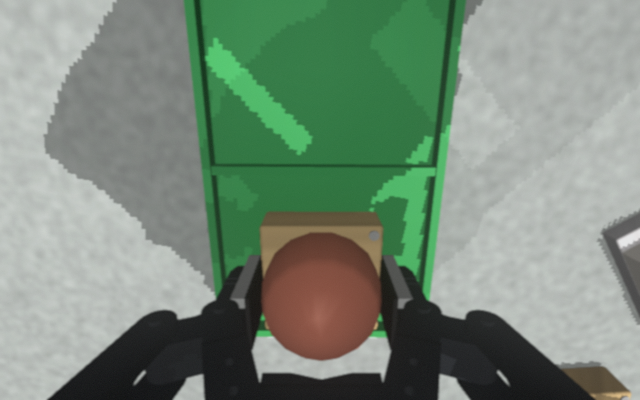

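The pad is centred over the end bay, between the side walls at about columns 215 and 437. Lowering it the last 10 mm and releasing.

```bash

python3 -m crank '[[0,0,0.04,0,0,0,1],[0,0,0.07,0,0,0,1],[0,0,0.09,0,0,0,1],[0,0,0.1,0,0,0,1],[0,0,0.1,0,0,0,1],[0,0,0.1,0,0,0,1]]'
python3 -m crank '[[0,0,0,0,0,0,0.34],[0,0,0,0,0,0,0.28],[0,0,0,0,0,0,0.25],[0,0,0,0,0,0,0.25],[0,0,0,0,0,0,0.25]]'
python3 -m crank '[[0,0,-0.1,0,0,0,0.25],[0,0,-0.3,0,0,0,0.25],[0,0,-0.6,0,0,0,0],[0,0,-0.95,0,0,0,0],[0,0,-0.95,0,0,0,0]]'
python3 plan.py "450,115.5,285,99.1;450,115.5,205,99.1"
python3 - <<'E'
from h import *
p,d=capture("wrist");i=camera_info("wrist");W=cloud(d,i["K"],i["camera_from_world"]);Z=np.nan_to_num(W[...,2])
n,l,s,c=cv2.connectedComponentsWithStats(((Z>15)&(Z<100)).astype(np.uint8))
for k in range(1,n):
    if s[k,4]>1000: P=W[l==k];print(c[k].round(),s[k,4],np.percentile(P[:,2],98).round(1),rect(P[:,:2]))
E
```

```text
time_s: 7.05
eef_pos: [586.8, -304.0, 184.4]
ee_rot: [-0.0, -0.081, 0.997, 0.0]
force: [-4.0, 1.0, 5.3]
grip_width: 0.594
grip_force: 37.6
time_s: 7.55
eef_pos: [586.9, -304.0, 183.6]
ee_rot: [-0.0, -0.081, 0.997, 0.0]
force: [-0.8, 0.6, 0.7]
grip_width: 0.751
grip_force: 0.0
time_s: 8.05
eef_pos: [587.5, -304.4, 284.9]
ee_rot: [0.004, -0.081, 0.997, -0.003]
force: [-0.0, -0.6, 0.7]
grip_width: 1.002
grip_force: 0.0
now [ 587.5 -304.4  284.9] psi 99.3 grip 85.2 t 8.05
  call [ 0.14  0.87 -0.  ] turn 0.0 dist 88
  call [ 0.13  0.87 -0.  ] turn 0.0 dist 88
  call [ 0.14  0.88 -0.  ] turn 0.0 dist 89
  call [ 0.13  0.87 -0.  ] turn 0.0 dist 88
  call [ 0.14  0.88 -0.  ] turn 0.0 dist 89
450,115.5,285,99.1 -> [449.8 115.9 284.9] 99.3
  call [-0.  -0.   0.8] turn 0.0 dist 80
450,115.5,205,99.1 -> [449.8 115.9 204.9] 99.3
[596.  61.] 3609 24.5 [ 462.2 -142.4   70.1   47.    27.1]
[324. 203.] 5248 56.8 [ 584.2 -303.3   52.3   52.1  -80.5]
[580. 217.] 4616 23.1 [ 566.1 -115.8   66.5   47.1   42.9]
[514. 314.] 1921 47.6 [ 652.2 -140.6   44.3   27.7  -78.5]
[373. 356.] 3878 72.1 [ 700.2 -247.8   69.2   29.2  -72.8]
```

```bash

python3 -m crank '[[0.07,0.43,0,0,0,0,0],[0.14,0.87,0,0,0,0,0]]' >/dev/null
python3 -m crank '[[0.07,0.43,0,0,0,0,0],[0.13,0.87,0,0,0,0,0]]' >/dev/null
python3 -m crank '[[0.07,0.43,0,0,0,0,0],[0.14,0.88,0,0,0,0,0]]' >/dev/null
python3 -m crank '[[0.07,0.43,0,0,0,0,0],[0.13,0.87,0,0,0,0,0]]' >/dev/null
python3 -m crank '[[0.07,0.43,0,0,0,0,0],[0.14,0.88,0,0,0,0,0],[0.14,0.88,0,0,0,0,0],[0.14,0.88,0,0,0,0,0],[0.14,0.88,0,0,0,0,0]]'
python3 plan.py "450,115.5,200,99.1"
python3 - <<'E'
from h import *
p,d=capture("wrist");i=camera_info("wrist");W=cloud(d,i["K"],i["camera_from_world"]);Z=np.nan_to_num(W[...,2])
n,l,s,c=cv2.connectedComponentsWithStats(((Z>6)&(Z<100)).astype(np.uint8))
for k in range(1,n):
    if s[k,4]>1000: P=W[l==k];Q=P[P[:,2]>58];print(c[k].round(),s[k,4],np.percentile(P[:,2],98).round(1),rect(P[:,:2]),len(Q)>200 and rect(Q[:,:2]))
E
```

```text
time_s: 9.4
eef_pos: [449.5, 115.6, 278.4]
ee_rot: [-0.0, -0.08, 0.997, -0.0]
force: [-0.1, -0.1, -0.5]
grip_width: 1.001
grip_force: 0.0
now [449.5 115.6 278.4] psi 99.2 grip 85.1 t 9.4
  call [-0.   -0.    0.78] turn 0.0 dist 78
450,115.5,200,99.1 -> [449.5 115.6 200.4] 99.2
[ 14. 168.] 2222 26.0 [ 455.8 -104.2   62.1   19.4    2.6] False
[171. 175.] 6058 52.7 [443.2   7.7  52.4  52.2  63.1] False
[565. 243.] 5506 13.4 [476.1 307.4 177.7 114.2  11.1] False
[323. 222.] 6935 63.5 [449.9 116.8  54.1  53.3   5.4] [450.1 117.1  53.6  52.7   5.4]
[ 27. 304.] 4423 25.2 [ 567.  -116.1   79.6   49.5   42.8] False
[317. 348.] 3657 62.6 [556.9 129.6  53.5  23.9 -81.4] [552.4 129.7  41.8  13.  -87.1]
```

```bash

python3 -m crank '[[0,0.01,0.3,0,0,0,0],[0,0.01,0.55,0,0,0,0],[0,0.01,0.72,0,0,0,0],[0,0.01,0.78,0,0,0,0],[0,0.01,0.78,0,0,0,0],[0,0.01,0.78,0,0,0,0]]'
python3 -m crank '[[0,0,0,0,0,0,1],[0,0,0,0,0,0,1],[0,0,0,0,0,0,1],[0,0,0,0,0,0,1],[0,0,0,0,0,0,1],[0,0,0,0,0,0,1],[0,0,0,0,0,0,1],[0,0,0,0,0,0,1]]' 45
python3 -m crank '[[0,0,-0.1,0,0,0,1],[0,0,-0.3,0,0,0,1],[0,0,-0.6,0,0,0,1],[0,0,-0.85,0,0,0,1],[0,0,-0.95,0,0,0,1],[0,0,-0.95,0,0,0,1],[0,0,-0.95,0,0,0,1]]'
python3 plan.py "410,-334,295,99.1;410,-334,204,99.1"
```

```text
time_s: 10.05
eef_pos: [449.5, 116.9, 201.4]
ee_rot: [0.001, -0.081, 0.997, -0.0]
force: [1.2, -0.8, 0.3]
grip_width: 1.002
grip_force: 0.0
time_s: 10.85
eef_pos: [449.3, 117.2, 201.5]
ee_rot: [0.001, -0.081, 0.997, -0.0]
force: [-2.5, -1.6, 7.3]
grip_width: 0.62
grip_force: 46.4
time_s: 11.55
eef_pos: [448.8, 117.3, 294.8]
ee_rot: [-0.001, -0.081, 0.997, 0.0]
force: [0.1, -0.4, -2.6]
grip_width: 0.622
grip_force: 47.9
now [448.8 117.3 294.8] psi 99.3 grip 52.9 t 11.55
  call [ 0.22 -0.88 -0.  ] turn 0.0 dist 91
  call [ 0.22 -0.88 -0.  ] turn 0.0 dist 91
  call [ 0.22 -0.88 -0.  ] turn 0.0 dist 91
  call [ 0.23 -0.88 -0.  ] turn 0.0 dist 91
  call [ 0.22 -0.87 -0.  ] turn 0.0 dist 90
410,-334,295,99.1 -> [ 410.1 -333.9  294.8] 99.3
  call [ 0.   -0.    0.91] turn 0.0 dist 91
410,-334,204,99.1 -> [ 410.1 -333.9  203.8] 99.3
```

```bash

python3 -m crank '[[0.05,-0.2,0,0,0,0,1],[0.11,-0.45,0,0,0,0,1],[0.17,-0.68,0,0,0,0,1],[0.22,-0.88,0,0,0,0,1]]' >/dev/null
python3 -m crank '[[0.06,-0.25,0,0,0,0,1],[0.12,-0.5,0,0,0,0,1],[0.18,-0.7,0,0,0,0,1],[0.22,-0.88,0,0,0,0,1]]' >/dev/null
python3 -m crank '[[0.06,-0.25,0,0,0,0,1],[0.12,-0.5,0,0,0,0,1],[0.18,-0.7,0,0,0,0,1],[0.22,-0.88,0,0,0,0,1]]' >/dev/null
python3 -m crank '[[0.06,-0.25,0,0,0,0,1],[0.12,-0.5,0,0,0,0,1],[0.18,-0.7,0,0,0,0,1],[0.23,-0.88,0,0,0,0,1]]' >/dev/null
python3 -m crank '[[0.06,-0.25,0,0,0,0,1],[0.12,-0.5,0,0,0,0,1],[0.18,-0.7,0,0,0,0,1],[0.22,-0.82,0,0,0,0,1],[0.22,-0.87,0,0,0,0,1],[0.22,-0.87,0,0,0,0,1]]' >/dev/null
python3 -m crank '[[0,0,0.2,0,0,0,1],[0,0,0.4,0,0,0,1],[0,0,0.6,0,0,0,1],[0,0,0.74,0,0,0,1],[0,0,0.8,0,0,0,1],[0,0,0.8,0,0,0,1],[0,0,0.8,0,0,0,1]]'
python3 - <<'E'
from h import *
p,d=capture("wrist");cv2.imwrite("pics/w4.png",p[:,:,::-1])
E
python3 plan.py "410,-334,204.6,99.1"
```

```text
time_s: 14.45
eef_pos: [410.6, -333.7, 216.4]
ee_rot: [0.0, -0.081, 0.997, -0.0]
force: [-0.0, -0.2, -1.7]
grip_width: 0.621
grip_force: 48.2
now [ 410.6 -333.9  216.5] psi 99.3 grip 52.7 t 14.5
  call [ 0.01 -0.    0.12] turn 0.0 dist 12
410,-334,204.6,99.1 -> [ 409.6 -334.   204.5] 99.3
```

View pics/w4.png

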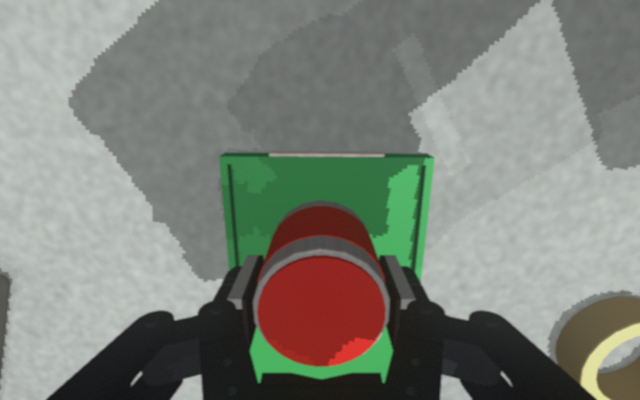

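The red tin is centred over the near end bay, at (320,290). Lowering 11 mm and releasing, then on to the long pad.

```bash

python3 -m crank '[[0,0,0.04,0,0,0,1],[0,0,0.08,0,0,0,1],[0,0,0.1,0,0,0,1],[0,0,0.11,0,0,0,1],[0,0,0.11,0,0,0,1],[0,0,0.11,0,0,0,1]]'
python3 -m crank '[[0,0,0,0,0,0,0.32],[0,0,0,0,0,0,0.26],[0,0,0,0,0,0,0.22],[0,0,0,0,0,0,0.22],[0,0,0,0,0,0,0.22]]'
python3 -m crank '[[0,0,-0.1,0,0,0,0.22],[0,0,-0.3,0,0,0,0.22],[0,0,-0.6,0,0,0,0],[0,0,-0.8,0,0,0,0],[0,0,-0.8,0,0,0,0],[0,0,-0.8,0,0,0,0]]'
python3 plan.py "681,-134.5,285,103.7"
```

```text
time_s: 15.1
eef_pos: [410.3, -333.8, 205.5]
ee_rot: [-0.0, -0.081, 0.997, 0.0]
force: [-4.4, 3.7, 9.3]
grip_width: 0.615
grip_force: 49.6
time_s: 15.6
eef_pos: [410.4, -333.9, 204.6]
ee_rot: [-0.0, -0.081, 0.997, -0.0]
force: [0.2, -0.0, -0.3]
grip_width: 0.777
grip_force: 0.0
time_s: 16.2
eef_pos: [410.3, -333.7, 284.9]
ee_rot: [0.0, -0.081, 0.997, -0.0]
force: [0.1, -0.5, 0.1]
grip_width: 1.0
grip_force: 0.0
now [ 410.3 -333.7  284.9] psi 99.3 grip 85.0 t 16.2
  call [-1.    0.51 -0.  ] turn -0.03 dist 112
  call [-0.67  0.32 -0.  ] turn -0.02 dist 74
  call [-0.68  0.32 -0.  ] turn -0.02 dist 75
  call [-0.68  0.3  -0.  ] turn -0.03 dist 74
681,-134.5,285,103.7 -> [ 680.9 -134.6  284.9] 103.8
```

```bash

python3 -m crank '[[-0.4,0.2,0,0,0,-0.01,0],[-0.8,0.4,0,0,0,-0.02,0],[-1,0.51,0,0,0,-0.03,0]]' >/dev/null
python3 -m crank '[[-0.35,0.16,0,0,0,-0.01,0],[-0.67,0.32,0,0,0,-0.02,0]]' >/dev/null
python3 -m crank '[[-0.35,0.16,0,0,0,-0.01,0],[-0.68,0.32,0,0,0,-0.02,0]]' >/dev/null
python3 -m crank '[[-0.35,0.15,0,0,0,-0.01,0],[-0.68,0.3,0,0,0,-0.03,0],[-0.68,0.3,0,0,0,-0.03,0],[-0.68,0.3,0,0,0,-0.03,0],[-0.68,0.3,0,0,0,-0.03,0]]'
python3 - <<'E'
from h import *
p,d=capture("wrist");i=camera_info("wrist");W=cloud(d,i["K"],i["camera_from_world"]);Z=np.nan_to_num(W[...,2])
n,l,s,c=cv2.connectedComponentsWithStats(((Z>6)&(Z<100)).astype(np.uint8))
for k in range(1,n):
    if s[k,4]>1000: P=W[l==k];print(c[k].round(),s[k,4],np.percentile(P[:,2],98).round(1),rect(P[:,:2]))
E
python3 plan.py "681,-134.5,180,103.7"
```

```text
time_s: 17.4
eef_pos: [680.4, -135.4, 283.9]
ee_rot: [-0.001, -0.12, 0.993, 0.0]
force: [-0.4, -0.7, -0.3]
grip_width: 0.998
grip_force: 0.0
[95. 36.] 8730 57.4 [ 608.1 -300.4  116.6   57.7  -77.8]
[390.  53.] 9047 25.9 [ 567.4 -116.4   80.2   46.8   43.1]
[322. 208.] 7078 51.5 [ 681.5 -133.8   83.6   44.1   13.9]
[122. 267.] 19525 89.4 [ 762.9 -260.7  161.4   69.7  -25.2]
[513. 258.] 8015 63.7 [678.4   2.   53.7  53.1 -13.9]
[621. 284.] 2521 51.3 [681.5 107.4  50.9  23.3 -12.8]
[375. 350.] 4630 31.3 [811.2 -56.3 103.9  63.6 -85.9]
now [ 680.3 -135.6  284.3] psi 103.7 grip 85.1 t 17.45
  call [-0.    0.    0.52] turn 0.0 dist 52
  call [-0.01  0.01  0.52] turn 0.0 dist 52
681,-134.5,180,103.7 -> [ 681.1 -134.4  180.3] 103.7
```

```bash

python3 -m crank '[[-0.01,0.01,0.3,0,0,0,0],[-0.01,0.01,0.6,0,0,0,0],[-0.01,0.01,0.8,0,0,0,0]]' >/dev/null
python3 -m crank '[[0,0,0.12,0,0,0,0],[0,0,0.2,0,0,0,0],[0,0,0.24,0,0,0,0],[0,0,0.24,0,0,0,0],[0,0,0.24,0,0,0,0]]'
python3 -m crank '[[0,0,0,0,0,0,1],[0,0,0,0,0,0,1],[0,0,0,0,0,0,1],[0,0,0,0,0,0,1],[0,0,0,0,0,0,1],[0,0,0,0,0,0,1],[0,0,0,0,0,0,1],[0,0,0,0,0,0,1],[0,0,0,0,0,0,1]]' 40
python3 -m crank '[[0,0,-0.1,0,0,0,1],[0,0,-0.3,0,0,0,1],[0,0,-0.6,0,0,0,1],[0,0,-0.85,0,0,0,1],[0,0,-1,0,0,0,1],[0,0,-1,0,0,0,1],[0,0,-1,0,0,0,1]]'
python3 plan.py "437,298,280,11.3"
```

```text
time_s: 18.25
eef_pos: [681.9, -133.6, 181.7]
ee_rot: [0.001, -0.12, 0.993, -0.0]
force: [0.9, -0.2, 0.3]
grip_width: 1.003
grip_force: 0.0
time_s: 19.15
eef_pos: [681.8, -133.5, 181.2]
ee_rot: [0.0, -0.12, 0.993, -0.0]
force: [-0.4, 0.6, 5.4]
grip_width: 0.501
grip_force: 42.3
time_s: 19.85
eef_pos: [681.5, -133.5, 279.5]
ee_rot: [-0.001, -0.12, 0.993, 0.0]
force: [-0.3, -0.5, -1.9]
grip_width: 0.498
grip_force: 41.7
now [ 681.5 -133.5  279.5] psi 103.8 grip 42.3 t 19.85
  call [ 0.27  0.95 -0.  ] turn 0.41 dist 99
  call [ 0.56  0.82 -0.  ] turn 0.41 dist 99
  call [ 0.79  0.6  -0.  ] turn 0.41 dist 99
  call [ 0.94  0.32 -0.  ] turn 0.41 dist 99
  call [ 0.99  0.02 -0.01] turn 0.42 dist 99
437,298,280,11.3 -> [437.6 297.9 280.5] 11.1
```

```bash

python3 -m crank '[[0.06,0.2,0,0,0,0.1,1],[0.13,0.45,0,0,0,0.2,1],[0.2,0.7,0,0,0,0.3,1],[0.27,0.95,0,0,0,0.41,1]]' >/dev/null
python3 -m crank '[[0.14,0.2,0,0,0,0.1,1],[0.28,0.41,0,0,0,0.2,1],[0.42,0.62,0,0,0,0.3,1],[0.56,0.82,0,0,0,0.41,1]]' >/dev/null
python3 -m crank '[[0.2,0.15,0,0,0,0.1,1],[0.4,0.3,0,0,0,0.2,1],[0.6,0.45,0,0,0,0.3,1],[0.79,0.6,0,0,0,0.41,1]]' >/dev/null
python3 -m crank '[[0.24,0.08,0,0,0,0.1,1],[0.48,0.16,0,0,0,0.2,1],[0.71,0.24,0,0,0,0.3,1],[0.94,0.32,0,0,0,0.41,1]]' >/dev/null
python3 -m crank '[[0.25,0,0,0,0,0.1,1],[0.5,0.01,0,0,0,0.2,1],[0.74,0.02,0,0,0,0.3,1],[0.92,0.02,0,0,0,0.39,1],[0.99,0.02,0,0,0,0.42,1],[0.99,0.02,0,0,0,0.42,1]]' >/dev/null
python3 -m crank '[[0,0,0.2,0,0,0,1],[0,0,0.4,0,0,0,1],[0,0,0.6,0,0,0,1],[0,0,0.75,0,0,0,1],[0,0,0.8,0,0,0,1],[0,0,0.8,0,0,0,1],[0,0,0.8,0,0,0,1]]'
python3 - <<'E'
from h import *
p,d=capture("wrist");cv2.imwrite("pics/w5.png",p[:,:,::-1])
E
python3 plan.py "437,298,185.4,11.3"
```

```text
time_s: 22.75
eef_pos: [438.0, 297.7, 201.1]
ee_rot: [0.0, 0.636, 0.772, 0.0]
force: [-0.3, 0.0, -0.9]
grip_width: 0.503
grip_force: 41.6
now [438.  297.8 201.4] psi 11.1 grip 42.9 t 22.8
  call [ 0.   -0.01  0.16] turn -0.0 dist 16
437,298,185.4,11.3 -> [437.  297.6 185.4] 11.1
```

View pics/w5.png

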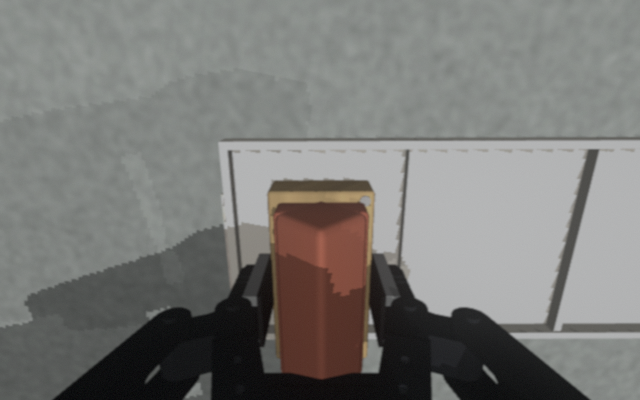

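```bash
python3 - <<'E'
from h import *
i=camera_info("wrist")
P=unproj([[320,141],[235,330],[219,141],[335,362]],i["K"],i["camera_from_world"],z=12)
t=np.radians(11.2);ey=np.array([-np.sin(t),np.cos(t)]);ex=np.array([ey[1],-ey[0]])
c=np.array([438,297.8]);print([( (p[:2]-c)@ex,(p[:2]-c)@ey) for p in P])
E
```

```text
[(np.float64(-0.11758087311311982), np.float64(58.45772446132577)), (np.float64(-48.57495117219146), np.float64(-47.62373925830939)), (np.float64(-47.41271629889806), np.float64(58.57520662807147)), (np.float64(8.268781439765698), np.float64(-70.3255134815885))]
```

The long pad is centred between the cross walls, at columns 235 to 402. The wrist edge check puts it 2 mm off across the bay, which I correct. Lowering.

```bash

python3 -m crank '[[0.01,0,0.05,0,0,0,1],[0.02,0,0.09,0,0,0,1],[0.02,0,0.12,0,0,0,1],[0.02,0,0.14,0,0,0,1],[0.02,0,0.15,0,0,0,1],[0.02,0,0.16,0,0,0,1],[0.02,0,0.16,0,0,0,1],[0.02,0,0.16,0,0,0,1]]'
python3 -m crank '[[0,0,0,0,0,0,0.45],[0,0,0,0,0,0,0.42],[0,0,0,0,0,0,0.4],[0,0,0,0,0,0,0.4],[0,0,0,0,0,0,0.4]]'
python3 -m crank '[[0,0,-0.1,0,0,0,0.4],[0,0,-0.3,0,0,0,0.4],[0,0,-0.6,0,0,0,0],[0,0,-0.9,0,0,0,0],[0,0,-1,0,0,0,0],[0,0,-1,0,0,0,0],[0,0,-1,0,0,0,0]]'
python3 plan.py "678.5,2,280,11.3;678.5,2,202,11.3"
```

```text
time_s: 23.6
eef_pos: [437.3, 299.8, 185.2]
ee_rot: [0.0, 0.635, 0.772, -0.0]
force: [-3.6, -1.5, 5.5]
grip_width: 0.501
grip_force: 42.4
time_s: 24.1
eef_pos: [437.4, 299.8, 184.6]
ee_rot: [-0.0, 0.636, 0.772, -0.0]
force: [-0.2, 0.0, 0.5]
grip_width: 0.602
grip_force: 0.0
time_s: 24.8
eef_pos: [437.1, 299.7, 283.8]
ee_rot: [-0.0, 0.636, 0.772, -0.001]
force: [-0.5, -0.1, -0.3]
grip_width: 0.999
grip_force: 0.0
now [437.1 299.7 283.8] psi 11.1 grip 85.0 t 24.8
  call [-0.85  0.45  0.01] turn -0.0 dist 96
  call [-0.85  0.45  0.01] turn -0.0 dist 96
  call [-0.84  0.45  0.01] turn -0.0 dist 95
  call [-0.85  0.45  0.01] turn -0.0 dist 96
678.5,2,280,11.3 -> [678.9   1.6 279.8] 11.1
  call [ 0.   -0.    0.78] turn -0.0 dist 78
678.5,2,202,11.3 -> [678.9   1.6 201.8] 11.1
```

```bash

python3 -m crank '[[-0.43,0.22,0,0,0,0,0],[-0.85,0.45,0.01,0,0,0,0]]' >/dev/null
python3 -m crank '[[-0.43,0.22,0,0,0,0,0],[-0.85,0.45,0.01,0,0,0,0]]' >/dev/null
python3 -m crank '[[-0.43,0.22,0,0,0,0,0],[-0.84,0.45,0.01,0,0,0,0]]' >/dev/null
python3 -m crank '[[-0.43,0.22,0,0,0,0,0],[-0.85,0.45,0.01,0,0,0,0],[-0.85,0.45,0.01,0,0,0,0],[-0.85,0.45,0.01,0,0,0,0],[-0.85,0.45,0.01,0,0,0,0]]'
python3 - <<'E'
from h import *
p,d=capture("wrist");i=camera_info("wrist");W=cloud(d,i["K"],i["camera_from_world"]);Z=np.nan_to_num(W[...,2])
n,l,s,c=cv2.connectedComponentsWithStats(((Z>6)&(Z<100)).astype(np.uint8))
for k in range(1,n):
    if s[k,4]>1000: P=W[l==k];print(c[k].round(),s[k,4],np.percentile(P[:,2],98).round(1),rect(P[:,:2]))
print(p[222,322])
E
python3 plan.py "678.5,2,201.5,11.3"
```

```text
time_s: 25.9
eef_pos: [678.7, 2.6, 279.5]
ee_rot: [-0.001, 0.635, 0.772, -0.0]
force: [0.7, 0.1, 0.4]
grip_width: 0.995
grip_force: 0.0
[194.  10.] 1668 61.1 [583.5 112.4  39.4   9.5  27.9]
[391.  32.] 3674 66.8 [684.7 119.3  59.4  45.9  11. ]
[503. 117.] 7684 31.9 [820.9  58.9 171.3 100.7 -85.3]
[533.  94.] 1106 18.3 [802.1 107.4  22.5  21.5 -73. ]
[597. 102.] 2351 18.2 [851.5 111.7  62.   22.    5.3]
[ 18. 144.] 2895 31.2 [464.7   6.4  63.   30.7 -83.6]
[561. 144.] 1025 18.1 [ 8.357e+02  8.070e+01  2.570e+01  2.230e+01 -7.000e-01]
[602. 149.] 1071 18.4 [867.9  82.7  29.8  22.4 -10.2]
[609. 264.] 5536 31.5 [903.6   7.7 160.8   7.6 -85.6]
[322. 219.] 6873 64.0 [678.6   4.5  54.   52.9 -75.7]
[554. 225.] 1726 18.3 [857.3  20.3  58.2  25.4   4.5]
[ 35. 309.] 4354 26.7 [ 462.  -130.7   72.8   62.9   86.1]
[145. 304.] 2010 25.8 [ 558.6 -105.9   80.5   21.4   44.3]
[ 51  93 182]
now [678.7   2.9 280.1] psi 11.2 grip 85.0 t 25.95
  call [-0.01 -0.    0.79] turn -0.0 dist 79
678.5,2,201.5,11.3 -> [678.9   1.9 201.1] 11.2
```

```bash

python3 -m crank '[[0.01,0,0.3,0,0,0,0],[0.01,0,0.55,0,0,0,0],[0.01,0,0.72,0,0,0,0],[0.01,0,0.78,0,0,0,0],[0.01,0,0.78,0,0,0,0],[0.01,0,0.78,0,0,0,0]]'
python3 -m crank '[[0,0,0,0,0,0,1],[0,0,0,0,0,0,1],[0,0,0,0,0,0,1],[0,0,0,0,0,0,1],[0,0,0,0,0,0,1],[0,0,0,0,0,0,1],[0,0,0,0,0,0,1],[0,0,0,0,0,0,1]]' 45
python3 -m crank '[[0,0,-0.1,0,0,0,1],[0,0,-0.3,0,0,0,1],[0,0,-0.6,0,0,0,1],[0,0,-0.85,0,0,0,1],[0,0,-1,0,0,0,1],[0,0,-1,0,0,0,1],[0,0,-1,0,0,0,1]]'
python3 plan.py "614,334,300,11.3"
```

```text
time_s: 26.55
eef_pos: [679.1, 3.1, 203.9]
ee_rot: [0.001, 0.635, 0.772, 0.0]
force: [0.6, 0.4, 0.1]
grip_width: 0.999
grip_force: 0.0
time_s: 27.35
eef_pos: [679.2, 2.7, 203.8]
ee_rot: [0.001, 0.636, 0.772, 0.0]
force: [-0.9, -0.3, 6.8]
grip_width: 0.62
grip_force: 47.8
time_s: 28.05
eef_pos: [678.8, 2.7, 301.5]
ee_rot: [-0.001, 0.636, 0.772, -0.0]
force: [-0.3, -0.9, -2.1]
grip_width: 0.622
grip_force: 47.7
now [678.8   2.7 301.5] psi 11.1 grip 52.8 t 28.05
  call [0.84 0.   0.  ] turn -0.0 dist 84
  call [0.85 0.   0.01] turn -0.0 dist 85
  call [0.84 0.   0.  ] turn -0.0 dist 84
  call [0.85 0.   0.01] turn -0.0 dist 85
614,334,300,11.3 -> [613.8 334.4 299.5] 11.1
```

```bash

python3 -m crank '[[0.18,0,0,0,0,0,1],[0.4,0,0,0,0,0,1],[0.62,0,0,0,0,0,1],[0.84,0,0,0,0,0,1]]' >/dev/null
python3 -m crank '[[0.22,0,0,0,0,0,1],[0.43,0,0,0,0,0,1],[0.64,0,0,0,0,0,1],[0.85,0,0,0,0,0,1]]' >/dev/null
python3 -m crank '[[0.22,0,0,0,0,0,1],[0.43,0,0,0,0,0,1],[0.64,0,0,0,0,0,1],[0.84,0,0,0,0,0,1]]' >/dev/null
python3 -m crank '[[0.22,0,0,0,0,0,1],[0.43,0,0,0,0,0,1],[0.64,0,0,0,0,0,1],[0.8,0,0,0,0,0,1],[0.85,0,0,0,0,0,1],[0.85,0,0,0,0,0,1]]' >/dev/null
python3 -m crank '[[0,0,0.2,0,0,0,1],[0,0,0.4,0,0,0,1],[0,0,0.6,0,0,0,1],[0,0,0.75,0,0,0,1],[0,0,0.8,0,0,0,1],[0,0,0.8,0,0,0,1],[0,0,0.8,0,0,0,1]]'
python3 - <<'E'
from h import *
p,d=capture("wrist");cv2.imwrite("pics/w6.png",p[:,:,::-1])
E
```

```text
time_s: 30.55
eef_pos: [614.3, 334.3, 223.8]
ee_rot: [0.0, 0.636, 0.772, 0.001]
force: [-0.6, 0.3, -1.9]
grip_width: 0.618
grip_force: 47.7
```

View pics/w6.png

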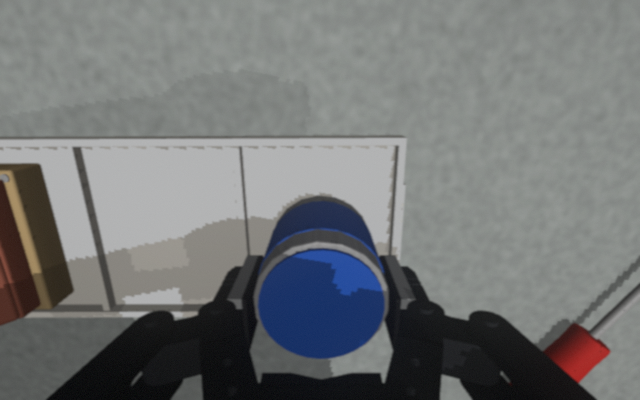

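The blue tin is centred over the far bay, between the cross wall at column 243 and the end wall at 393. Lowering.

```bash

python3 -m crank '[[0,0,0.05,0,0,0,1],[0,0,0.09,0,0,0,1],[0,0,0.12,0,0,0,1],[0,0,0.14,0,0,0,1],[0,0,0.15,0,0,0,1],[0,0,0.16,0,0,0,1],[0,0,0.16,0,0,0,1],[0,0,0.16,0,0,0,1]]'
python3 -m crank '[[0,0,0,0,0,0,0.32],[0,0,0,0,0,0,0.26],[0,0,0,0,0,0,0.22],[0,0,0,0,0,0,0.22],[0,0,0,0,0,0,0.22]]'
python3 -m crank '[[0,0,-0.1,0,0,0,0.22],[0,0,-0.3,0,0,0,0.22],[0,0,-0.6,0,0,0,0],[0,0,-0.8,0,0,0,0],[0,0,-0.8,0,0,0,0],[0,0,-0.8,0,0,0,0]]'
python3 plan.py "567,-116.5,285,-47.2"
```

```text
time_s: 31.4
eef_pos: [613.9, 334.4, 207.8]
ee_rot: [0.0, 0.635, 0.772, -0.0]
force: [-3.6, -1.9, 5.1]
grip_width: 0.619
grip_force: 48.5
time_s: 31.9
eef_pos: [614.1, 334.4, 206.6]
ee_rot: [0.0, 0.636, 0.772, 0.0]
force: [-0.5, 0.2, -0.0]
grip_width: 0.784
grip_force: 0.0
time_s: 32.5
eef_pos: [613.9, 334.4, 286.7]
ee_rot: [0.0, 0.636, 0.772, 0.0]
force: [0.2, 0.7, -0.6]
grip_width: 1.002
grip_force: 0.0
now [613.9 334.4 286.7] psi 11.1 grip 85.2 t 32.5
  call [-0.87 -0.27  0.  ] turn 0.26 dist 91
  call [-0.9  -0.08  0.  ] turn 0.26 dist 90
  call [-0.9   0.1   0.01] turn 0.26 dist 91
  call [-0.86  0.28  0.  ] turn 0.26 dist 90
  call [-0.79  0.45  0.01] turn 0.26 dist 91
567,-116.5,285,-47.2 -> [ 566.7 -116.5  284.7] -47.4
```

```bash

python3 -m crank '[[-0.43,-0.13,0,0,0,0.13,0],[-0.87,-0.27,0,0,0,0.26,0]]' >/dev/null
python3 -m crank '[[-0.45,-0.04,0,0,0,0.13,0],[-0.9,-0.08,0,0,0,0.26,0]]' >/dev/null
python3 -m crank '[[-0.45,0.05,0,0,0,0.13,0],[-0.9,0.1,0,0,0,0.26,0]]' >/dev/null
python3 -m crank '[[-0.43,0.14,0,0,0,0.13,0],[-0.86,0.28,0,0,0,0.26,0]]' >/dev/null
python3 -m crank '[[-0.4,0.22,0,0,0,0.13,0],[-0.79,0.45,0.01,0,0,0.26,0],[-0.79,0.45,0.01,0,0,0.26,0],[-0.79,0.45,0.01,0,0,0.26,0],[-0.79,0.45,0.01,0,0,0.26,0]]'
python3 - <<'E'
from h import *
p,d=capture("wrist");i=camera_info("wrist");W=cloud(d,i["K"],i["camera_from_world"]);Z=np.nan_to_num(W[...,2])
cv2.imwrite("pics/w7.png",p[:,:,::-1])
n,l,s,c=cv2.connectedComponentsWithStats(((Z>6)&(Z<100)).astype(np.uint8))
for k in range(1,n):
    if s[k,4]>3000: P=W[l==k];print(c[k].round(),s[k,4],np.percentile(P[:,2],98).round(1),rect(P[:,:2]))
E
python3 plan.py "567,-116.5,180,-47.2"
```

```text
time_s: 33.8
eef_pos: [566.8, -115.5, 285.0]
ee_rot: [-0.001, 0.931, 0.364, -0.0]
force: [0.3, 0.9, 0.4]
grip_width: 1.004
grip_force: 0.0
[597. 172.] 9476 81.2 [ 711.4 -223.3   69.8   31.4   31.4]
[323. 199.] 6373 25.7 [ 567.4 -115.5   80.2   46.1   42.9]
[ 89. 213.] 5892 52.5 [444.7   7.6  52.4  52.  -26.3]
[254. 310.] 3519 26.5 [ 460.7 -134.9   71.6   60.1   32.5]
now [ 566.9 -115.3  285.2] psi -47.3 grip 84.8 t 33.85
  call [-0.    0.    0.53] turn -0.0 dist 53
  call [-0.01  0.01  0.52] turn -0.0 dist 52
567,-116.5,180,-47.2 -> [ 566.8 -116.7  180.2] -47.3
```

View pics/w7.png

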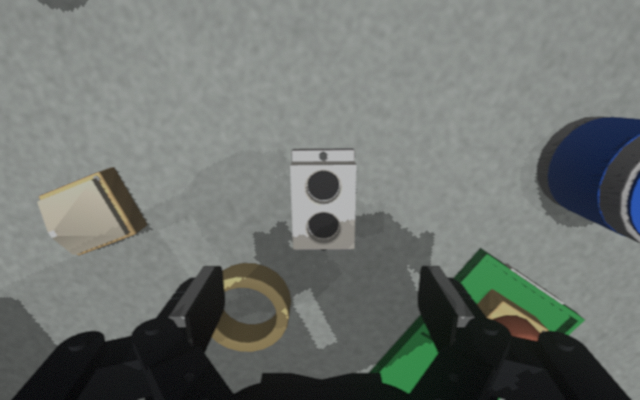

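The nest at (323,199) is aligned with the fingers and the ring is clear. Descending to grip.

```bash

python3 -m crank '[[0,0,0.3,0,0,0,0],[0,0,0.6,0,0,0,0],[0,0,0.8,0,0,0,0]]' >/dev/null
python3 -m crank '[[0,0,0.12,0,0,0,0],[0,0,0.2,0,0,0,0],[0,0,0.25,0,0,0,0],[0,0,0.25,0,0,0,0],[0,0,0.25,0,0,0,0]]'
python3 -m crank '[[0,0,0,0,0,0,1],[0,0,0,0,0,0,1],[0,0,0,0,0,0,1],[0,0,0,0,0,0,1],[0,0,0,0,0,0,1],[0,0,0,0,0,0,1],[0,0,0,0,0,0,1],[0,0,0,0,0,0,1],[0,0,0,0,0,0,1]]' 40
python3 -m crank '[[0,0,-0.1,0,0,0,1],[0,0,-0.3,0,0,0,1],[0,0,-0.6,0,0,0,1],[0,0,-0.85,0,0,0,1],[0,0,-1,0,0,0,1],[0,0,-1,0,0,0,1],[0,0,-1,0,0,0,1]]'
python3 plan.py "525.7,317.2,280,11.2"
```

```text
time_s: 34.65
eef_pos: [567.1, -116.5, 181.4]
ee_rot: [0.0, 0.932, 0.363, 0.0]
force: [1.2, 0.5, -0.9]
grip_width: 1.002
grip_force: 0.0
time_s: 35.55
eef_pos: [567.0, -116.6, 181.2]
ee_rot: [0.0, 0.932, 0.363, 0.0]
force: [-0.7, -1.0, 5.1]
grip_width: 0.523
grip_force: 42.1
time_s: 36.25
eef_pos: [566.6, -116.4, 280.2]
ee_rot: [-0.0, 0.932, 0.363, -0.0]
force: [-0.6, -0.1, -2.4]
grip_width: 0.528
grip_force: 41.5
now [ 566.6 -116.4  280.2] psi -47.4 grip 44.8 t 36.25
  call [ 0.66 -0.87  0.  ] turn -0.33 dist 109
  call [ 0.86 -0.67  0.  ] turn -0.32 dist 109
  call [ 1.   -0.43  0.  ] turn -0.33 dist 109
  call [ 0.54 -0.09  0.  ] turn -0.16 dist 55
  call [ 0.54 -0.01  0.  ] turn -0.16 dist 54
525.7,317.2,280,11.2 -> [526.  317.5 280.2] 11.1
```

```bash

python3 -m crank '[[0.13,-0.17,0,0,0,-0.06,1],[0.28,-0.37,0,0,0,-0.14,1],[0.44,-0.58,0,0,0,-0.22,1],[0.66,-0.87,0,0,0,-0.33,1]]' >/dev/null
python3 -m crank '[[0.21,-0.17,0,0,0,-0.08,1],[0.43,-0.34,0,0,0,-0.16,1],[0.65,-0.5,0,0,0,-0.24,1],[0.86,-0.67,0,0,0,-0.32,1]]' >/dev/null
python3 -m crank '[[0.25,-0.11,0,0,0,-0.08,1],[0.5,-0.22,0,0,0,-0.16,1],[0.75,-0.33,0,0,0,-0.25,1],[1,-0.43,0,0,0,-0.33,1]]' >/dev/null
python3 -m crank '[[0.27,-0.05,0,0,0,-0.08,1],[0.54,-0.09,0,0,0,-0.16,1]]' >/dev/null
python3 -m crank '[[0.25,0,0,0,0,-0.08,1],[0.42,-0.01,0,0,0,-0.13,1],[0.54,-0.01,0,0,0,-0.16,1],[0.54,-0.01,0,0,0,-0.16,1],[0.54,-0.01,0,0,0,-0.16,1]]' >/dev/null
python3 -m crank '[[0,0,0.2,0,0,0,1],[0,0,0.4,0,0,0,1],[0,0,0.6,0,0,0,1],[0,0,0.75,0,0,0,1],[0,0,0.8,0,0,0,1],[0,0,0.8,0,0,0,1],[0,0,0.8,0,0,0,1]]'
python3 - <<'E'
from h import *
p,d=capture("wrist");cv2.imwrite("pics/w8.png",p[:,:,::-1])
E
python3 plan.py "525.7,317.2,185.2,11.2"
```

```text
time_s: 38.85
eef_pos: [526.5, 317.4, 201.6]
ee_rot: [0.0, 0.636, 0.772, 0.001]
force: [0.3, 0.4, -1.7]
grip_width: 0.525
grip_force: 41.4
now [526.5 317.5 201.7] psi 11.1 grip 44.9 t 38.9
  call [-0.   -0.01  0.17] turn -0.0 dist 17
525.7,317.2,185.2,11.2 -> [525.5 317.3 184.7] 11.1
```

View pics/w8.png

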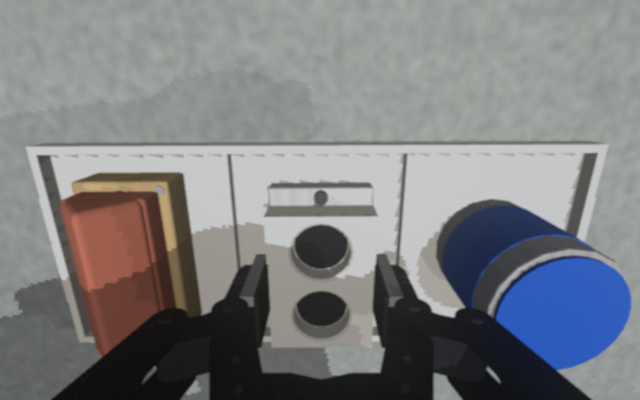

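The nest is centred over the middle bay (columns 235 to 400), with the long pad at left and the blue tin at right in their bays. Lowering.

```bash

python3 -m crank '[[0,0,0.05,0,0,0,1],[0,0,0.09,0,0,0,1],[0,0,0.12,0,0,0,1],[0,0,0.14,0,0,0,1],[0,0,0.15,0,0,0,1],[0,0,0.16,0,0,0,1],[0,0,0.16,0,0,0,1],[0,0,0.16,0,0,0,1]]'
python3 -m crank '[[0,0,0,0,0,0,0.42],[0,0,0,0,0,0,0.39],[0,0,0,0,0,0,0.37],[0,0,0,0,0,0,0.37],[0,0,0,0,0,0,0.37]]'
python3 -m crank '[[0,0,-0.1,0,0,0,0.37],[0,0,-0.3,0,0,0,0.37],[0,0,-0.6,0,0,0,0.2],[0,0,-0.9,0,0,0,0],[0,0,-1,0,0,0,0],[0,0,-1,0,0,0,0]]'
python3 -m crank '[[0,-0.4,-0.3,0,0,0,0],[0,-0.8,-0.6,0,0,0,0],[0,-1,-0.9,0,0,0,0],[0,-1,-0.9,0,0,0,0]]' >/dev/null
python3 -m crank '[[0,-0.4,0,0,0,0,0],[0,-0.8,0,0,0,0,0],[0,-1,0,0,0,0,0],[0,-1,0,0,0,0,0]]'
python3 - <<'E'
from h import *
i=camera_info("top");K,T=i["K"],i["camera_from_world"]
p,d=capture("top");W=cloud(d,K,T);Z=np.nan_to_num(W[...,2])
n,l,s,c=cv2.connectedComponentsWithStats(((Z>18)&(Z<100)).astype(np.uint8))
for k in range(1,n):
    if s[k,4]>250: P=W[l==k];print(c[k].round(),s[k,4],np.percentile(P[:,2],95).round(1),rect(P[:,:2]))
cv2.imwrite("pics/top9.png",cv2.resize(p[110:330,140:520,::-1],None,fx=2,fy=2,interpolation=cv2.INTER_CUBIC))
E
```

```text
time_s: 39.7
eef_pos: [526.2, 317.5, 185.2]
ee_rot: [0.0, 0.635, 0.772, -0.0]
force: [-2.9, -1.3, 5.8]
grip_width: 0.525
grip_force: 42.2
time_s: 40.2
eef_pos: [526.2, 317.4, 184.6]
ee_rot: [-0.0, 0.636, 0.772, -0.0]
force: [-0.1, -0.2, 0.2]
grip_width: 0.631
grip_force: 0.0
time_s: 40.8
eef_pos: [526.3, 317.5, 286.3]
ee_rot: [0.001, 0.635, 0.772, 0.001]
force: [-0.4, -0.0, -1.2]
grip_width: 1.002
grip_force: 0.0
time_s: 41.6
eef_pos: [328.4, 278.8, 373.4]
ee_rot: [-0.001, 0.635, 0.772, -0.001]
force: [1.0, -0.2, 0.1]
grip_width: 0.998
grip_force: 0.0
[581.  84.] 4377 53.7 [ 859.8 -602.3  203.9  144.    84.1]
[79. 84.] 2692 97.2 [838.7 557.5 313.3  78.1 -80.7]
[313.  91.] 996 31.9 [840.2  17.4 250.5 133.8 -85.6]
[447.  94.] 506 96.8 [ 825.9 -291.4   64.    32.4   53.8]
[213. 115.] 386 27.0 [781.3 250.6  99.6  24.4  69.1]
[428. 137.] 1048 82.5 [ 721.2 -243.7   69.5   69.1  -51.4]
[264. 150.] 391 66.0 [683.4 122.8  58.4  57.6   0.7]
[597. 217.] 7370 52.6 [ 549.2 -620.9  201.7  173.2  -11.9]
[170. 183.] 650 67.8 [613.2 331.6  54.   52.7   5.5]
[ 48. 248.] 6862 46.3 [470.6 597.  260.4 142.    5.7]
[454. 199.] 555 58.1 [ 585.9 -306.3   53.5   52.4  -80.4]
[261. 202.] 543 64.0 [572.1 129.1  52.8  52.6 -88.9]
[178. 223.] 586 29.8 [526.4 315.   65.   46.9 -78.8]
[379. 256.] 413 27.4 [ 456.6 -133.6   70.9   70.4  -88.6]
[317. 261.] 534 48.6 [443.9   5.3  51.6  51.2  63.9]
[183. 263.] 806 54.5 [437.7 297.2  85.5  44.2 -78.5]
[475. 278.] 693 68.0 [ 411.2 -334.6   53.5   53.2   59.5]
```

View pics/top9.png

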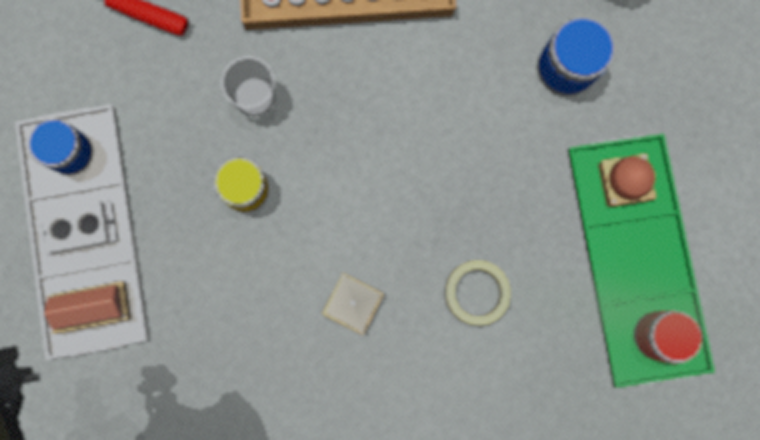

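The final top view shows the round pad (630,180) and red tin (668,337) in the green tray, and the blue tin (60,147), nest (75,225) and long pad (87,307) in the white tray. Each top is 3 to 4 mm above its table height, as the 4 mm tray floor requires. The yellow tin and the square pad have not moved.

```bash
python3 -c "
from rig import ticket
print(ticket.finish_job())"
```

```text
the job is handed in; nothing more can be done
None
```

Both kits are made up and the job is handed in at about 42 s: round pad and red ink in the green tray, long pad, blue ink and part nest in the white tray, all upright on their bay floors, with the yellow ink and square pad left where they stood.

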